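# Shut the bur cassette and draw it from its dock

## Robot

A 6-joint arm with a two-finger parallel gripper is mounted at the origin on a cart in front of the work surface, level with it; the furniture and walls round the work are solid. World frame = base frame: x ahead of the robot, y to its left, z up, the work surface at z = 0. Lengths are in m, angles in rad, forces in N, time in s.
With the tool pointing down it reaches from about 0.275 to 1 m from the base axis. Payload 8.4 kg.
Tool frame: the origin (TCP) lies at the very end of the fingers, on their centre line; the grasp point (between the pads) lies 19 mm behind it (hold_point_z is the distance from the TCP to the grasp point, in m); z points along the fingers, y is the direction in which the jaws open and shut (so a half turn about z gives the same grasp; the last joint's range is limited). The gripper opens to 85 mm and grips with 20 to 120 N. Pads are 22 mm wide; open, the fingers measure 114 mm over their backs; the gripper's body (76 mm by 85 mm) begins 54 mm behind the grasp point. The pads swing forward as they close: fully open they stand 13 mm farther back than shut.
Start: joints at [-1.304, 0.353, 1.633, -0, 1.155, -0.002], TCP at [0.166, -0.603, 0.231] pointing down, gripper open.
Joint ranges: [-2.63, 2.63], [-0.92, 2.1], [0.06, 2.66], [-1.3, 4.44], [0, 2.69], [-3.02, 3.02]. Speed limits (rad/s): [2.22, 2.22, 2.79, 3.14, 3.14, 3.14].

## Interface

Orientations are given as a rotation vector (axis times angle).
In Python, from station import goto, movel, set_joints, gripper_to, dwell, inverse_kinematics, camera, camera_info, Unreachable, close_job, get_time_s, get_qpos, get_qd, get_joint_efforts, get_position, get_orientation, get_contact_force, get_ft_torque, get_finger_gap, hold_point_z gives the robot as it stands. Calls block until the motion is done:
- goto(position, orientation): joint-space move of the TCP to a pose.
- movel(position, ori=None, velocity=0.15): straight line of the TCP; ori=None keeps the orientation; velocity is the mean speed in m/s.
- set_joints(angles): joint-space move.
- gripper_to(opening): finger opening in m; the grip force is fixed at half the most; returns when the fingers have stopped.
- dwell(seconds).
- inverse_kinematics(position, orientation): joint angles nearest the present ones, or None.
- camera(name): name is "scene" or "top"; returns (picture, depth): 384x512x3 uint8, red, green, blue; 384x512 float32, m along the optical axis (not along the pixel's ray), 0 where there is no reading.
- camera_info(name): a dict with "intrinsics" (3x3 intrinsics, pixels), "pose" (4x4, takes a point from camera to world coordinates). Camera axes: x right, y up, looking along -z (the intrinsics and any distortion apply to the point x, -y, -z); pixel columns grow to the right and rows downward; lengths in m; the calibration is good to about 2 mm. A picture is of the moment at which its call begins. camera_info takes no time and is no camera call.
A pose or a line that the arm cannot do raises Unreachable and nothing moves.
- close_job(): hands the job in, once; it reports no verdict.
Readings, each from a call of its own:
- get_time_s(): time.
- get_qpos(): joint angles.
- get_qd(): joint speeds.
- get_joint_efforts(): joint torques, N m.
- get_position(): TCP position.
- get_orientation(): TCP orientation.
- get_contact_force(): force on the tool from outside, world axes, zero at the start.
- get_ft_torque(): the same for the moment, N m.
- get_finger_gap(): finger opening in m.
Only numpy, scipy, OpenCV 4.12 (cv2) and the standard library are available. Lean on these libraries where they do the work, as an engineer would, in place of code of your own. Each camera call takes 0.05 s, during which the arm holds its last target. There are 200 camera calls.

## Task

The small tool cassette is latched in its dock on the bench with its lid standing open. Press the lid down until it snaps fully shut, then pinch the two catches on the cassette's sides together to free it and lift it straight up, about a hand's breadth (10 cm) clear above the dock. Finish while still holding it there, level and still, by its two pinched catches; do not open the lid again, and leave the little round tin and the wax block beside the dock where they are.

Things in the scene. Friction and masses are not known exactly. Their poses are not given: they have to be found in the camera images.
- dock: Grey dock fixed to the bench: base plate 116 (x) x 104 (y) x 6 mm, its origin at the centre of the plate's underside on the bench, x the long way (from the robot towards the wall when not turned), y across the catches, z up. The cassette stands in it on the 6 mm plate. Its two side walls (outer faces at y = +-42 mm) have aluminium ledges that reach inward to y = +-32 mm; their tops are 28 mm above the bench and are the highest part of the dock. Position and yaw vary.
- grip (a point): Point on the cassette's mid-plane, half-way between the two catch pads, 46 mm above the cassette's underside (52 mm above the bench while docked): the place to pinch. Axes as the cassette's own, parallel to the dock's while docked. The cassette is a grey open box 72 (x) x 40 (y) x 62 mm, about 0.2 kg, with steel burs inside and a hinged lid; this point is on its vertical centre line.
- lid_hinge (a point): Middle of the lid's hinge line, at the far (+x) top edge of the cassette: 36 mm in +x of grip and 16 mm above it. The lid turns about the cassette's y axis.
- lid_press (a point): Point on the upper face of the lid plate, on its middle line, 44 mm from the hinge line; moves with the lid. The plate is 80 mm long from the hinge to its free edge, 42 mm wide, 4 mm thick; when shut its upper face is level, 72 mm above the bench while docked. Pressing straight down here or nearer the free edge shuts it; when it stands open the free edge draws back towards the hinge, so come down first on this point's present place or on the place 44 mm in -x of the hinge.
- lid (a joint): Angle of the lid: 0 shut, grows as it opens (starts 0.45 to 0.85). The hinge is stiff, the lid stays where it is left. Below about 0.1 rad a bead on its front lip must be pushed past a small sprung stud in the cassette's front; about 5 N pressed on lid_press does it (10 to 15 N is safe), then the lid is held shut.
- catch_left (a joint): Inward travel of the catch on the cassette's +y side, m: 0 sprung out (latched), 0.006 pressed fully in. Spring force 2 N at first, 6.3 N fully in. The nib at its foot is free of the dock's ledge from about 0.004; springs out again when let go.
- catch_right (a joint): The same for the catch on the -y side: 0 sprung out, 0.006 fully in.
- catch_left_pad (a point): Centre of the outer face of the left (+y) catch: an upright black ribbed plate 24 mm wide (x) and 4 mm thick, its upper end 60 mm above the cassette's underside (66 mm above the bench while docked), clear of the dock from 28 mm above the bench upward. 30 mm in +y of grip when sprung out, 24 mm when pressed in, so the pinch is 60 mm wide at first and 48 mm when home. 20 N of grip is ample.
- catch_right_pad (a point): The same on the right (-y) catch: 30 mm in -y of grip when sprung out, 24 mm when pressed in.
- findings_tin: Small plain round tin, 34 mm across, 20 mm high, standing loose to the left (+y) of the dock, about 110 mm from its centre; origin at its underside. To be left alone.
- wax_block: Green carving wax offcut 36 x 60 x 16 mm, lying loose to the right (-y) of the dock, about 120 mm from its centre; origin at its underside. To be left alone.

How it is judged:
By the outcome, as a careful person would: the job done as asked, in the order asked, and still so for the second after the job is handed in, while the arm keeps its last pose, push and grip.
It also fails if it takes over 45 s, if anything falls off the work surface, if the arm or the gripper's body presses on something with over 40 N, if the wrist force passes 120 N, or if a joint passes its speed limit or range.

## Working session

There is one attempt and no reset: what is moved stays moved. The work goes in short steps, each a Python script; the robot and the scene stay as the last script left them, time stands still between calls to the robot, and variables do not carry over. Pictures are saved under pics/ and viewed, about 8 in all and at most 12, crops included, and the job is handed in when it is done.

```bash
mkdir -p pics
cat > h.py <<'E'
import numpy as np, cv2
from station import *
def cloud(name):
    im,d=camera(name); i=camera_info(name); K=np.array(i["intrinsics"]); T=np.array(i["pose"])
    v,u=np.mgrid[:d.shape[0],:d.shape[1]]
    P=np.stack([(u-K[0,2])/K[0,0]*d,-(v-K[1,2])/K[1,1]*d,-d],-1)@T[:3,:3].T+T[:3,3]
    P[d<=0]=np.nan
    return im,P
E
python3 - <<'E'
from h import *
ims=[]
for n in("top","scene"):
    im,P=cloud(n); np.savez(f"{n}.npz",im=im,P=P); cv2.imwrite(f"pics/{n}0.png",im[...,::-1])
    i=camera_info(n); print(n,{k:np.round(v,3).tolist() if k in("intrinsics","pose") else v for k,v in i.items()})
print(get_time_s(),get_position(),get_orientation(),get_finger_gap(),hold_point_z if not callable(hold_point_z) else hold_point_z())
E
```

```text
top {'intrinsics': [[499.124, 0.0, 261.628], [0.0, 499.124, 190.558], [0.0, 0.0, 1.0]], 'pose': [[0.023, 0.995, -0.093, 0.501], [-1.0, 0.024, 0.009, 0.172], [0.011, 0.093, 0.996, 0.94], [0.0, 0.0, 0.0, 1.0]]}
scene {'intrinsics': [[422.109, 0.0, 249.405], [0.0, 422.109, 196.233], [0.0, 0.0, 1.0]], 'pose': [[-0.773, 0.371, -0.514, 0.134], [-0.634, -0.451, 0.629, 0.695], [0.001, 0.812, 0.583, 0.57], [0.0, 0.0, 0.0, 1.0]]}
0.1 [ 0.16587911 -0.60215782  0.23063166] [-3.11203314e+00 -4.20803488e-01  2.60018198e-04] 0.08548716663429312 0.0187
```

View pics/top0.png

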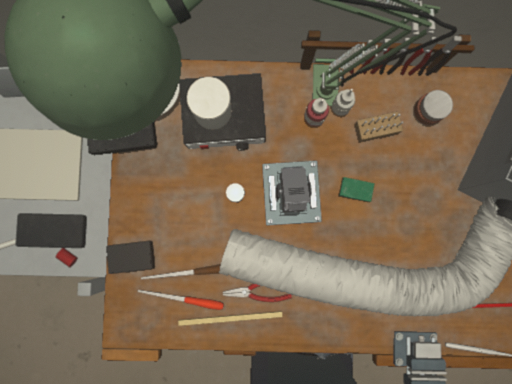

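View pics/scene0.png

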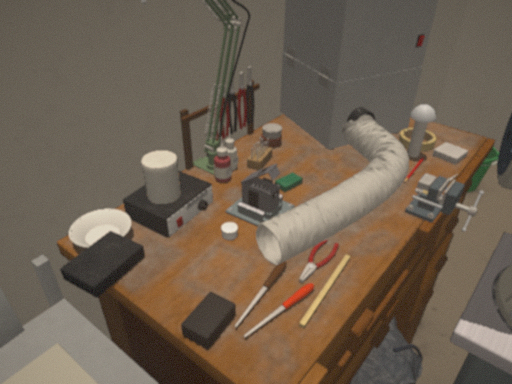

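The top view shows the dock at about (292,192), the tin at (235,192), the wax at (356,189), and a hose between the robot and the dock. Next I'll measure these.

Run:
```python
from h import *
z=np.load("top.npz"); im,P=z["im"],z["P"]
# dock plate & cassette
c=im[150:235,220:385]; big=cv2.resize(c,None,fx=4.5,fy=4.5,interpolation=cv2.INTER_CUBIC); cv2.imwrite("pics/crop0.png",big[...,::-1])
print("ref bench z",np.round(P[[150,215,180],[250,370,400],2],4))
np.set_printoptions(linewidth=250)
print("z mm rows 156..228 step4, cols 256..328 step4"); print(np.round(P[156:229:4,256:329:4,2]*1000).astype(int))
for u,v in((235,192),(356,189),(292,192),(264,165),(318,162),(264,223),(321,220)): print((u,v),np.round(P[v,u],4))
# duct height map and tall objects
Q=P.reshape(-1,3); m=(Q[:,2]>0.02)&(Q[:,0]>0.05)&(Q[:,0]<0.95)&(abs(Q[:,1])<0.55); Q=Q[m]
H,_,_=np.histogram2d(Q[:,0],Q[:,1],bins=[18,22],range=[[.05,.95],[-.55,.55]])
G=np.zeros((18,22),int)
for q in Q:
    i,j=int((q[0]-.05)/.05),int((q[1]+.55)/.05); G[i,j]=max(G[i,j],q[2]*1000)
print("max z mm; rows x .05.. step .05, cols y -.55.. step .05"); print(G)
```

```text
ref bench z [-0.0014  0.0025 -0.001 ]
z mm rows 156..228 step4, cols 256..328 step4
[[  2  -2  -2   1   4   0   0  -1  -4   0  -1   2   2   2  -1   3   3   1  -1]
 [  2   0   2   0   3  -1   1  -1   0  -1   1  -1   2   0  -1   0  -1  -1   0]
 [  0   1   7   8   7   6   8   6   7   7   8   3   7   3   9   7   1   0  -1]
 [ -1  -2   4   8   6   4   4  75  71  74  74  76  74   7   5   7   0  -1  -2]
 [ -1  -1   9   9   6   8  18  80  78  79  79  78  79   7   5   8   0  -2  -1]
 [ -1   1   6   4  28   8  18  83  83  84  83  86  86   7  28   7   0  -1  -3]
 [  0   1   3   5  30   4   7  91  92  92  90  87  91   5  27   6   2   2  -2]
 [  3   2   6   7  28   6   6  97  96  97  99  95  95  62  27  10  -2   2  -2]
 [  2   3   5   4  29  52   5 102  98 103 102 103 101  60  27   7   2   0   2]
 [  1   2   2   6  29  43  30 112 106 107 109 110 107 110  30   6  -1   1   0]
 [  0   1   6   3  30  21   5 108 110 115 110 111 111 113  30   5   5  -1   1]
 [  0   3  -2   6  29   4   6  66 117 117 118 118 117 120  29   4   0   0   1]
 [ -2   0   2   7  30   9  20  69  59 117 114 114 112   8  31   5   
[... 1733 characters left out ...]
2 176   0   0  20  21 120 122  30  24 523 535 514   0   0   0]
 [  0   0   0   0   0   0 207   0   0   0  20  20  92  91  31   0 568 573 565   0  31   0]
 [  0   0   0   0   0  98 166   0   0  28  54   0   0   0  63 536 570 575 568  35  34   0]
 [  0   0   0   0   0 123 117  51  50  62  61 438 467 469  63 529 437  62  34   0   0   0]
 [  0   0   0   0   0  77   0  51  52 371 402 434 439   0  65 149 150  63   0   0   0   0]
 [  0   0   0   0  29  32   0 163 213 208 199 197 163 152   0   0   0   0   0   0   0   0]
 [  0   0   0   0  31 130 215 215 211 209 202 193 197 197 194 191 189 110   0   0   0 111]
 [  0   0   0   0   0   0   0   0   0   0   0   0   0   0   0   0   0   0   0   0   0   0]]
```

View pics/crop0.png

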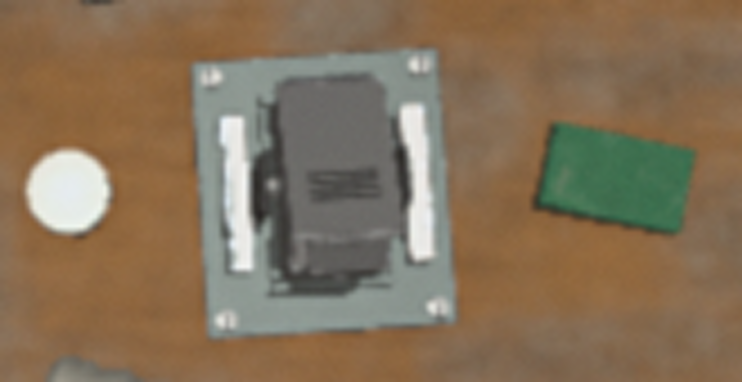

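Run:
```python
from h import *
z=np.load("top.npz"); im,P=z["im"],z["P"]
i=camera_info("top"); K=np.array(i["intrinsics"]); T=np.array(i["pose"])
def onplane(uv,h):
    uv=np.asarray(uv,float)
    r=np.stack([(uv[:,0]-K[0,2])/K[0,0],-(uv[:,1]-K[1,2])/K[1,1],-np.ones(len(uv))],-1)@T[:3,:3].T
    return T[:3,3]+r*((h-T[2,3])/r[:,2])[:,None]
c=np.array([(192,63),(437,48),(455,320),(209,337)])/4.5+[220-.4,150-.4]
C=onplane(c,.006); print(np.round(C,4)); print("sides",[round(float(np.linalg.norm(C[k]-C[k-1])),4) for k in range(4)],"centre",C.mean(0))
e=(C[0]+C[1]-C[2]-C[3]); print("yaw",np.arctan2(e[1],e[0]), [float(np.arctan2(*(C[a]-C[b])[1::-1])) for a,b in((0,3),(1,2))], [float(np.arctan2(*(C[a]-C[b])[1::-1])-np.pi/2) for a,b in((0,1),(3,2))])
# ledges
hsv=im.astype(int).min(2)
m=(hsv>170); m[:160]=0; m[225:]=0; m[:,:262]=0; m[:,322:]=0
n,lab,st,cen=cv2.connectedComponentsWithStats(m.astype(np.uint8))
L=[]
for k in range(1,n):
    if st[k,4]>60:
        v,u=np.where(lab==k); W=onplane(np.c_[u,v],.028)[:,:2]; r=cv2.minAreaRect((W*1000).astype(np.float32)); L.append(r[0]); print(st[k,4],r, W.mean(0),np.nanmedian(P[v,u,2]))
L=np.array(L); print("ledge mid",L.mean(0),"sep",np.linalg.norm(L[0]-L[1]))
# lid plane
cc=C.mean(0); q=P[155:230,255:330].reshape(-1,3); yaw=np.arctan2(e[1],e[0]); R=np.array([[np.cos(yaw),np.sin(yaw)],[-np.sin(yaw),np.cos(yaw)]])
l=np.c_[(q[:,:2]-cc[:2])@R.T,q[:,2]]; s=(l[:,2]>.08)&(l[:,2]<.13)&(l[:,0]>-.02)
A=np.c_[l[s,0],np.ones(s.sum())]; f=np.linalg.lstsq(A,l[s,2],rcond=None)[0]; print("lid slope ang",np.arctan(-f[0]),"x range",l[s,0].min(),l[s,0].max(),"y",np.percentile(l[s,1],[2,50,98]),"z at x=36mm",f[0]*.036+f[1])
```

```text
[[0.6391 0.1638 0.006 ]
 [0.648  0.0609 0.006 ]
 [0.5339 0.0519 0.006 ]
 [0.5245 0.1541 0.006 ]]
sides [0.115, 0.1033, 0.1144, 0.1026] centre [0.5863554  0.10764692 0.006     ]
yaw 0.08150325680438124 [0.08447880572046393, 0.07851243209318219] [0.08655769973031213, 0.0923179371830869]
165 ((589.3860473632812, 70.2729721069336), (63.19295883178711, 10.296650886535645), 5.2030029296875) [0.58907222 0.07028993] 0.028029865044998825
173 ((582.8244018554688, 144.13174438476562), (61.59359359741211, 10.387296676635742), 5.743112564086914) [0.58327006 0.14429398] 0.028459843769614968
ledge mid [586.10522461 107.20235825] sep 74.14966914396075
lid slope ang 0.6481833532642588 x range -0.019958818138163786 0.030422539701797546 y [-0.01979562  0.00051009  0.02052433] z at x=36mm 0.07319539653055243
```

```bash
cat >> h.py <<'E'
C0=np.array([.5862,.1074]); YAW=.087
ORI=np.pi*np.array([np.cos(YAW/2),np.sin(YAW/2),0])
def W(x,y,z): # dock-local -> world
    c,s=np.cos(YAW),np.sin(YAW); return [C0[0]+c*x-s*y,C0[1]+s*x+c*y,z]
E
python3 - <<'E'
from h import *
np.set_printoptions(precision=3,suppress=True)
for p in([.2,-.38,.3],[.38,.05,.28]): goto(p,ORI); print(get_time_s(),get_position(),get_qpos(),get_contact_force())
gripper_to(0.0)
movel(W(-.008,0,.15),ORI); print(get_time_s(),get_position(),get_qpos(),get_contact_force(),get_finger_gap())
im,P=cloud("top"); im2,_=cloud("scene")
a=cv2.resize(im[140:240,200:330],None,fx=4,fy=4); b=cv2.resize(im2[130:260,200:330],(400,400))
cv2.imwrite("pics/pre.png",np.hstack([a[:400,:400],b])[...,::-1])
E
```

```text
1.0333 [ 0.2   -0.381  0.3  ] [-1.09  -0.03   1.938 -0.     1.232  0.393] [ 0.583 -0.526 -0.037]
2.7417 [0.38  0.049 0.28 ] [ 0.125 -0.096  2.045 -0.     1.193  1.61 ] [-0.332 -0.032 -0.474]
5.2833 [0.578 0.107 0.151] [ 0.18   0.384  1.787 -0.     0.97   1.664] [ 0.17   0.279 -0.511] 0.0002459015205676873
```

View pics/pre.png

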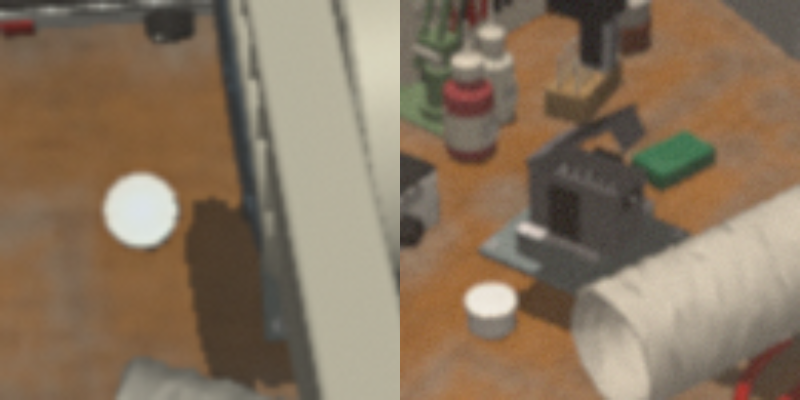

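The scene view (right half) shows the closed fingertips at about (600,50), over the open lid at (620,130). I'll press down now, watching the force.

Run:
```python
from h import *
np.set_printoptions(precision=2,suppress=True)
f0=get_contact_force()
movel(W(-.008,0,.12),velocity=.08)
z=.12; log=[]
while z>.0675:
    z-=.0015 if z>.079 else .0007
    movel(W(-.008,0,z),velocity=.03)
    f=get_contact_force()-f0; p=get_position(); log.append((z,p[2],*f))
    if abs(f[2])>13: break
for r in log[::3]+log[-6:]: print(" ".join("%.4f"%v for v in r[:2]),np.array(r[2:]))
print(get_time_s())
cv2.imwrite("pics/press.png",cv2.resize(cloud("scene")[0][130:260,200:330],(520,520))[...,::-1])
```

```text
0.1185 0.1187 [ 0.13 -0.42 -0.49]
0.1140 0.1139 [-0.05  0.2  -1.04]
0.1095 0.1094 [-0.79 -0.42 -1.2 ]
0.1050 0.1049 [-0.08  1.31  0.04]
0.1005 0.1004 [-0.49  0.34 -0.61]
0.0960 0.0959 [-0.77  0.4  -0.91]
0.0915 0.0914 [ 0.15 -0.52 -0.85]
0.0870 0.0869 [-0.52  0.12 -1.88]
0.0825 0.0824 [-0.67 -0.02 -1.17]
0.0780 0.0779 [-0.03 -0.62  0.16]
0.0759 0.0759 [-0.74 -0.54  0.12]
0.0738 0.0737 [ 0.09 -0.62 -0.87]
0.0717 0.0720 [-1.73 -1.11  3.1 ]
0.0738 0.0737 [ 0.09 -0.62 -0.87]
0.0731 0.0731 [ 0.35  0.71 -1.11]
0.0724 0.0724 [ 0.28  0.36 -1.06]
0.0717 0.0720 [-1.73 -1.11  3.1 ]
0.0710 0.0718 [-3.78 -0.47  9.02]
0.0703 0.0716 [-5.26 -0.19 15.82]
15.6583
```

View pics/press.png

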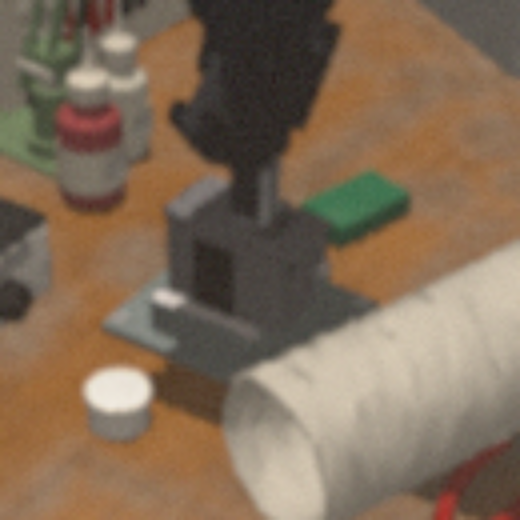

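Contact at 16 N came at TCP z 71.6 mm against the 72 mm nominal lid top, so the lid lies flat. Next I'll raise, open, check the lid's height, then descend over the catches.

Run:
```python
from h import *
np.set_printoptions(precision=4,suppress=True)
movel(W(-.008,0,.125),velocity=.1); gripper_to(.085)
im,P=cloud("scene"); cv2.imwrite("pics/shut.png",cv2.resize(im[130:260,200:330],(520,520))[...,::-1])
d=P-np.array([*C0,0]); c,s=np.cos(YAW),np.sin(YAW); lx=d[...,0]*c+d[...,1]*s; ly=-d[...,0]*s+d[...,1]*c
for a in(-.038,-.025,-.01,.005,.02,.03):
    m=(abs(lx-a)<.004)&(abs(ly)<.017)&(P[...,2]>.05)&(P[...,2]<.105); print(a,m.sum(),np.nanmedian(P[m][:,2]) if m.any() else None)
m=(abs(lx)<.03)&(P[...,2]>.067)&(P[...,2]<.076)&(abs(ly)<.03); print("lid y range",np.percentile(ly[m],[2,98]),"mid at",np.median(lx[m]))
print(get_time_s(),get_contact_force(),get_finger_gap())
movel(W(0,0,.125),velocity=.1); print(get_time_s(),get_position())
```

```text
-0.038 55 0.0719030622968389
-0.025 40 0.07249841078633817
-0.01 36 0.0723036969402244
0.005 35 0.07207354095614543
0.02 33 0.07187744359527953
0.03 36 0.07190290104770497
lid y range [-0.0214  0.0204] mid at -0.0011310329721420194
17.2417 [ 0.7962 -0.2971 -0.0027] 0.08496102417155621
17.4917 [0.5868 0.1075 0.1251]
```

View pics/shut.png

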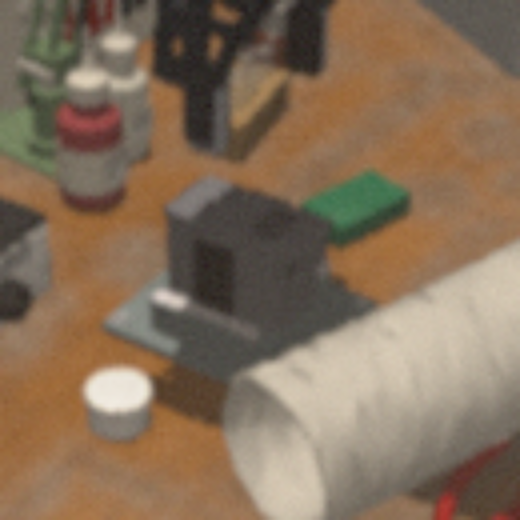

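The lid is flat at 72 mm along its whole length, so it is shut, and the fingers stand open above it. The cassette is centred to within 1 mm. Now the pinch.

Run:
```python
from h import *
np.set_printoptions(precision=4,suppress=True)
f0=get_contact_force()
movel(W(0,0,.031),velocity=.1); print(get_time_s(),get_position(),get_contact_force()-f0)
gripper_to(.054); f=np.mean([get_contact_force() for _ in range(3)],0)-f0; print(get_time_s(),get_finger_gap(),f)
gripper_to(.044); dwell(.2); print(get_time_s(),get_finger_gap(),get_contact_force()-f0,get_ft_torque())
im,_=cloud("scene"); cv2.imwrite("pics/pinch.png",cv2.resize(im[130:260,200:330],(520,520))[...,::-1])
```

```text
18.5833 [0.5867 0.1075 0.0316] [-0.9888  1.5767  1.329 ]
19.0 0.053952943106780435 [-2.2788  0.5603  6.6161]
19.4583 0.04508393959714712 [-3.6321 -1.1111 15.9444] [-0.4141  0.5896  0.0057]
```

View pics/pinch.png

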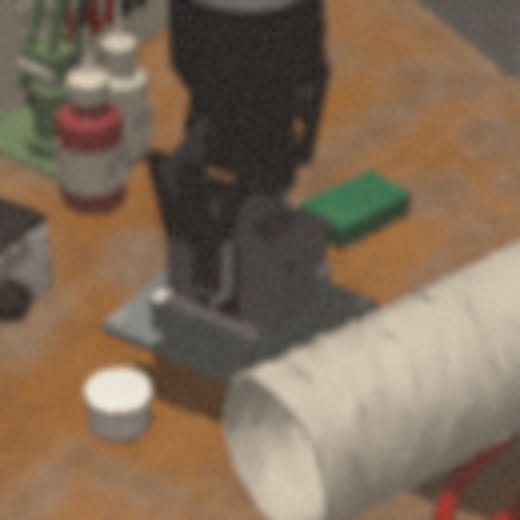

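Run:
```python
from h import *
np.set_printoptions(precision=4,suppress=True)
gripper_to(.03); dwell(.1)
def st(): print(round(get_time_s(),2),get_position(),get_contact_force(),round(get_finger_gap(),5),get_ft_torque(),flush=True)
st()
for z in(.033,.035,.038,.042):
    movel(W(0,0,z),velocity=.02); st()
    if get_contact_force()[2]<-15: print("stuck?"); break
im,_=cloud("scene"); cv2.imwrite("pics/lift1.png",cv2.resize(im[110:260,190:340],(520,520))[...,::-1])
```

```text
19.82 [0.587  0.1073 0.0333] [-5.6719 -2.383  21.4802] 0.04344 [-0.462   0.9612  0.0276]
20.07 [0.5867 0.1075 0.0338] [-2.0662 -0.0996 10.0396] 0.04231 [-0.1703  0.1996 -0.0829]
20.32 [0.5859 0.1074 0.0346] [-0.0302 -0.0444 -1.8837] 0.04213 [-0.0238 -0.0354  0.0009]
20.62 [0.5861 0.1074 0.0379] [-0.0903 -0.2992 -2.4018] 0.04215 [-0.0148 -0.0119 -0.0045]
20.98 [0.5863 0.1074 0.0422] [-0.2969 -0.4734 -2.4828] 0.04248 [-0.0471  0.0073  0.009 ]
```

View pics/lift1.png

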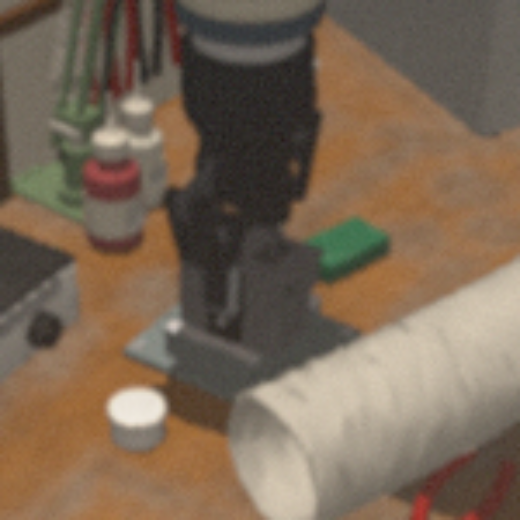

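The force reading is now a steady 2.4 N of weight and the cassette is free of the ledges, so I'll lift slowly and level.

Run:
```python
from h import *
np.set_printoptions(precision=4,suppress=True)
def st(): print(round(get_time_s(),2),get_position(),get_orientation(),get_contact_force(),round(get_finger_gap(),5),get_ft_torque(),abs(get_qd()).max(),flush=True)
movel(W(0,0,.146),velocity=.05); dwell(.5); st()
im,P=cloud("scene"); np.savez("fin.npz",im=im,P=P); cv2.imwrite("pics/fin.png",cv2.resize(im[60:260,170:370],(600,600))[...,::-1])
d=P-np.array([*C0,0]); c,s=np.cos(YAW),np.sin(YAW); lx=d[...,0]*c+d[...,1]*s; ly=-d[...,0]*s+d[...,1]*c
for a in(-.04,-.034,-.028,-.022,.022,.028,.034):
    m=(abs(lx-a)<.003)&(abs(ly)<.017)&(P[...,2]>.1)&(P[...,2]<.2); print(a,m.sum(),np.percentile(P[m][:,2],[20,50,90]) if m.any() else None)
m=(lx>-.05)&(lx<.05)&(ly>.015)&(ly<.025)&(P[...,2]>.06); print("low side z",np.percentile(P[m][:,2],[0,2,5]))
for (u,v),n in(((.5825,.213),"tin"),((.594,-.0117),"wax")):
    m=(abs(P[...,0]-u)<.03)&(abs(P[...,1]-v)<.03)&(P[...,2]>.01)&(P[...,2]<.025); print(n,np.median(P[m],0))
```

```text
23.76 [0.5862 0.1074 0.146 ] [-3.1386 -0.1366 -0.    ] [-0.6123  0.5957 -2.1099] 0.04212 [-0.0048  0.0087 -0.0435] 0.0008140145393102421
-0.04 99 [0.1381 0.1521 0.1848]
-0.034 118 [0.1286 0.1432 0.1842]
-0.028 27 [0.1839 0.1845 0.1855]
-0.022 27 [0.1843 0.1846 0.1858]
0.022 5 [0.1837 0.1841 0.1849]
0.028 3 [0.185  0.1854 0.1857]
0.034 1 [0.1223 0.1223 0.1223]
low side z [0.1178 0.1209 0.1257]
tin [0.5792 0.2153 0.0199]
wax [ 0.5916 -0.0109  0.0161]
```

View pics/fin.png

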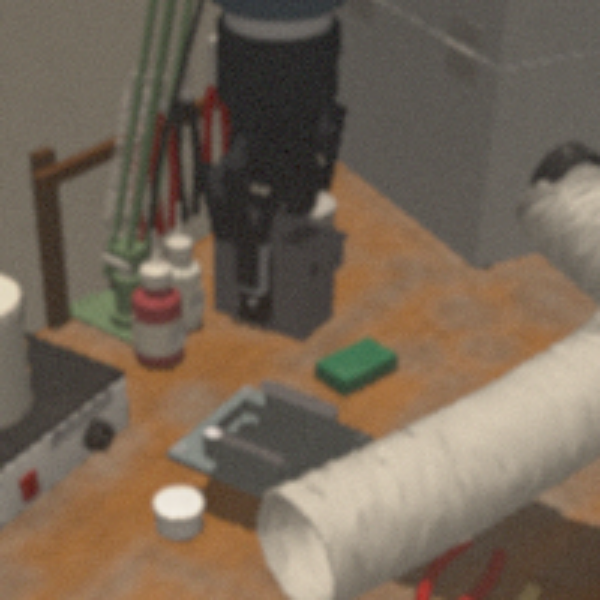

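The picture shows the cassette held at (275,270) with its lid flat at 184.5 mm. That is 112 mm above its docked height and about 90 mm above the ledge tops. The dock is empty at (270,440), and the tin (178,510) and wax (357,366) have not been moved.

```bash
python3 -c "
from h import *
print(get_time_s(),get_finger_gap(),get_contact_force()); print(close_job())"
```

```text
23.8083 0.04199457526173328 [-0.35193866 -0.27289297 -2.50336989]
the job is handed in; nothing more can be done
None
```

The job is handed in at 23.8 s: the lid is shut and the cassette is held by its two pinched catches above the empty dock.

- **Lid:** I pressed it with closed fingertips to about 16 N, just over the 10–15 N you called safe. Its top then measured flat at 72 mm along its whole length. I didn't see the snap itself in the force readings, so "shut" rests on that height and on the lid staying flat through the lift.
- **Pinch:** As the fingers closed on the catches, the upward force on the tool reached about 21 N. It cleared once I raised the arm a few millimetres. The finger gap ended at 42 mm, narrower than the 48 mm you gave for the catches pressed home. I didn't find out why, but the hold was steady.
- **Lift:** The lid top ended at 184.5 mm and level from end to end. That is about 112 mm above the docked position and 90 mm above the ledge tops. The steady load was about 2.5 N, with no sign of slipping and the arm at rest.
- **Tin and wax block:** The last depth check put both within about 4 mm of where they started. The two measurements came from different cameras, so I read that as not moved.

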